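# Crack open a sealed power-supply housing

## Robot

A 7-joint arm with a two-finger parallel gripper is mounted at the origin on the work surface. World frame = base frame: x ahead of the robot, y to its left, z up, the work surface at z = 0. Lengths are in mm, angles in rad, forces in N, time in s.
With the tool pointing down it reaches from about 350 to 900 mm from the base axis. Payload 7.2 kg.
Tool frame: the origin (TCP) lies on the centre line of the jaws, within the pads' length; the fingertips stand 11 mm ahead of it and the grasp point (between the pads) lies 8 mm behind it; z points along the fingers, y is the direction in which the jaws open and shut (so a half turn about z gives the same grasp; the last joint's range is limited). The gripper opens to 85 mm and grips with 20 to 120 N. Pads are 22 mm wide; open, the fingers measure 114 mm over their backs; the gripper's body (76 mm by 85 mm) begins 54 mm behind the grasp point. The pads swing forward as they close: fully open they stand 13 mm farther back than shut.
Start: joints at [-1.352, 0.411, -0.013, 1.596, 0.006, 1.134, -0.082], TCP at [176.812, 599.471, 242.297] pointing down, gripper open.
Joint ranges: [-2.95, 2.95], [-0.29, 1.99], [-1.47, 1.44], [0.14, 2.54], [-1.03, 4.17], [0.13, 1.85], [-2.86, 2.86]. Speed limits (rad/s): [2.39, 2.39, 3.01, 3.01, 3.14, 3.14, 3.14].

## Interface

Orientations are given as a rotation vector (axis times angle).
In Python, from bench import ctrl, cams gives the robot as it stands. The module is installed in compiled form; this text tells all that it offers.
- The arm moves only by the tool send_rows, never from a script. Its argument "steps" is text: rows parted by semicolons, each of 5 numbers parted by spaces: the shift along the tool's x, y, z in cm, then the turn about the tool's z in rad, then the closure, from 0 (fully open) to 1 (shut). A call has 1 to 12 rows; each row shifts and turns the pose as measured when the row begins, along the tool's axes as they then stand; what a row does not reach is not made up. A row lasts 1/8 s, in which the tool goes at most 62.5 mm and 10.7 degrees, less where a joint would pass 70% of its speed; a pose out of reach is approached as far as the arm can. A call with a gripper value outside its range is refused whole. The fingers move at their own pace and stop on an object; "force" is the grip in N (left out, the last holds). Time passes only in rows, so rows that do not move let the fingers close. It gives the time, the measured TCP pose, the force and the opening at its end, in the units of the state.
- ctrl.state(): the state, without advancing time (a new reading comes with each control period).
- cams.capture(name): name is "scene" or "side" or "wrist"; returns (picture, depth): 400x640x3 uint8, red, green, blue; 400x640 float32, mm along the optical axis (not along the pixel's ray), 0 where there is no reading.
- cams.camera_model(name): a dict with "intrinsics" (3x3 intrinsics, pixels), "k1" (the pictures are not rectified: a ray, as slopes to the right and down, at radius r is drawn at 1 + k1 r^2 times it, then the intrinsics apply), "R" (3x3) and "t" (3): a world point X has camera coordinates R X + t. Camera axes: x right, y down, z forward; pixel columns grow to the right and rows downward; lengths in mm; the calibration is good to about 2 mm. A picture is of the moment at which its call begins: read the wrist's pose just before it. camera_model takes no time and is no camera call; for the wrist camera it gives the pose at the moment of the call.
- ctrl.job_done(): hands the job in, once; it reports no verdict.
The state is a dict: "clock": time; "qpos": joint angles; "joint_vel": joint speeds; "joint_efforts": joint torques, N m; "ee_pos": TCP position; "tool_rot": TCP orientation; "contact_force": force on the tool from outside, world axes, zero at the start; "moment": the same for the moment, N m; "grip_width": finger opening in mm.
Only numpy, scipy, OpenCV 4.12 (cv2) and the standard library are available. Lean on these libraries where they do the work, as an engineer would, in place of code of your own. Each camera call takes 0.05 s, during which the arm holds its last target. There are 200 camera calls.

## Task

Undo the three wing knobs along the front of the sealed power-supply housing by turning each one counter-clockwise to its end stop, and only then pull the lid up by its handle until the sticky gasket lets go. Finish while still holding the lid by the handle, just ajar and still, with its front edge about 35 mm up, ready for a look inside; do not let it fly wide open, and leave the loose things around it alone.

Things in the scene. Friction and masses are not known exactly. Their poses are not given: they have to be found in the camera images.
- housing: dark sheet-steel power-supply housing bolted to the bench: 220 deep (x), 320 wide (y), 75 high, with an aluminium lid on a rubber gasket. Its origin is the centre of its underside on the bench top, its x axis points from the front (knob side) to the back (hinge side), y to its left, z up. Lid top 84 above the bench when shut. It is turned about the vertical from start to start
- knob_left_grip (a point): grip centre of the left (+y) captive wing knob on the lid's front edge, at x -90, y 110, z 108 in the housing frame with the lid shut. The wing is a black plastic bar 40 long, 10 thick, 22 high (from 12 to 34 above the lid, this point 24 above it) on a steel stem; the long side lies along this point's x axis, and it turns with the knob
- knob_left (a joint): angle of that knob in rad: 0 = wing pointing front to back, fastened; grows counter-clockwise seen from above, up to the end stop at 1.4 (undone). Starts between 0 and 0.3, turns stiffly (about 0.05 N m) and stays where it is left; the foot under it holds the lid down until about 1.25
- knob_mid_grip (a point): grip centre of the middle captive wing knob on the lid's front edge, at x -90, y 0, z 108 in the housing frame with the lid shut. The wing is a black plastic bar 40 long, 10 thick, 22 high (from 12 to 34 above the lid, this point 24 above it) on a steel stem; the long side lies along this point's x axis, and it turns with the knob
- knob_mid (a joint): angle of that knob in rad: 0 = wing pointing front to back, fastened; grows counter-clockwise seen from above, up to the end stop at 1.4 (undone). Starts between 0 and 0.3, turns stiffly (about 0.05 N m) and stays where it is left; the foot under it holds the lid down until about 1.25
- knob_right_grip (a point): grip centre of the right (-y) captive wing knob on the lid's front edge, at x -90, y -110, z 108 in the housing frame with the lid shut. The wing is a black plastic bar 40 long, 10 thick, 22 high (from 12 to 34 above the lid, this point 24 above it) on a steel stem; the long side lies along this point's x axis, and it turns with the knob
- knob_right (a joint): angle of that knob in rad: 0 = wing pointing front to back, fastened; grows counter-clockwise seen from above, up to the end stop at 1.4 (undone). Starts between 0 and 0.3, turns stiffly (about 0.05 N m) and stays where it is left; the foot under it holds the lid down until about 1.25
- handle_grip (a point): centre of the bar of the lid's handle: black bar 12 x 12 in section, 100 long along the housing's y, its centre 36 above the lid (posts at its two ends, clear lid below), at x -20, y 0, z 120 in the housing frame with the lid shut; this point's axes are those of the lid
- lid_hinge (a point): middle of the lid's hinge line, at x 110, y 0, z 78 in the housing frame; the hinge runs along the housing's y, at the back edge
- lid_front (a point): middle of the lid's front edge, on its underside, 220 from the hinge line; it shows how far the lid gapes
- lid (a joint): opening angle of the lid in rad about the hinge line, 0 = shut on the gasket, grows as the front edge goes up (0.16 = front edge 35 mm up). The gasket sticks: with the knobs undone the handle must be pulled up with about 12 to 23 N in all, the peak coming in the first 2 to 6 mm of lift; it lets go with a small jump, for good, by about 0.06 rad, after which only the weight of the lid (about 4 to 7 N at the handle) is left. Let go of, the lid falls shut
- transformer: bystander: loose black ring-core transformer, 110 across, 48 high, beside the housing's left end
- capacitor: bystander: loose black capacitor can standing upright, 35 across, 50 high, beside the housing's left end, nearer the front
- screwdriver: bystander: loose screwdriver, 180 long, lying on the bench beside the housing's right end
- handle: the black lid handle itself (bar and two posts); its origin is on the lid's top face below the bar's centre

How it is judged (in metres and radians):
On the way, in this order (a step that is already met when the one before it is completed fails the run):
1. all three knobs turned to their end stops, the lid still shut (value of joint each of knob_left, knob_mid, knob_right above 1.25 rad and value of joint lid below 0.03 rad), for 0.1 s.
2. the lid broken free of the gasket (value of joint lid above 0.06 rad), for 0.1 s.
At the end, for the whole second after the job is handed in: the lid is held still between 0.09 and 0.25 rad open (front edge about 20 to 54 mm up, moving slower than 0.1 rad/s) with the fingers bearing on its handle by more than 1.5 N, and all three knobs are past 1.25 rad (value of joint each of knob_left, knob_mid, knob_right above 1.25 rad and value of joint lid between 0.09 and 0.25 rad and velocity of joint lid between -0.1 and 0.1 rad/s and contact force between the fingers and handle above 1.5 N); the arm keeps its last pose, push and grip.
It fails at once if the lid flung wide open (over 0.40 rad, front edge about 85 mm up) (value of joint lid above 0.4 rad).
It fails at once if the transformer disturbed (moved over 20 mm) (distance of transformer from where it was at the start of the episode above 0.02 m).
It fails at once if the capacitor disturbed (moved over 20 mm) (distance of capacitor from where it was at the start of the episode above 0.02 m).
It fails at once if the screwdriver disturbed (moved over 20 mm) (distance of screwdriver from where it was at the start of the episode above 0.02 m).
It also fails if it takes over 54 s, if anything falls off the work surface, if the arm or the gripper's body presses on something with over 40 N, if the wrist force passes 120 N, or if a joint passes its speed limit or range.

## Working session

There is one attempt and no reset: what is moved stays moved. The work goes in short steps, Python scripts to look and compute and a tool call to move; the robot and the scene stay as the last step left them, time stands still between calls to the robot, and variables do not carry over. Pictures are saved under pics/ and viewed, about 8 in all and at most 12, crops included, and the job is handed in when it is done.

Besides the shell and the picture viewer there is one more tool, called as name(argument=value, ...) on one line, values as JSON. send_rows: Moves the arm, as the interface text tells. Its arguments: {"type":"object","properties":{"steps":{"type":"string"},"force":{"type":"number"}},"required":["steps"]}

```bash
mkdir -p pics
python3 - <<'E'
from bench import ctrl,cams
import cv2,numpy as np
s=ctrl.state();print(s)
a,d=cams.capture("scene");b,e=cams.capture("side")
np.savez("v0.npz",a=a,d=d,b=b,e=e)
for n in("scene","side"):
  m=cams.camera_model(n);print(n,m)
o=np.vstack([a,b])[:,:,::-1];cv2.imwrite("pics/1.png",a[:,:,::-1]);cv2.imwrite("pics/2.png",b[:,:,::-1])
E
```

```text
{'clock': 0.0, 'qpos': array([-1.35216517,  0.41192939, -0.01270646,  1.59705096,  0.00563242,
        1.13431125, -0.08218634]), 'joint_vel': array([-0.00196472, -0.00107108,  0.00125999, -0.00012685,  0.00231413,
        0.00088792, -0.00064078]), 'joint_efforts': array([ 6.34338339e-04, -6.00623202e+01,  6.82688132e-01, -2.99405158e+01,
        1.38449133e-02,  1.06930139e-02,  1.05512689e-05]), 'ee_pos': array([176.73603794, 598.98418605, 241.43189961]), 'tool_rot': array([-4.48924584e-01, -3.10926152e+00,  2.60894962e-03]), 'contact_force': array([ 0.65697718, -0.49574058,  0.66508618]), 'moment': array([-0.05524091, -0.03595827, -0.01533908]), 'grip_width': 85.3827283306197}
scene {'intrinsics': array([[500.98332932,   0.        , 315.52735284],
       [  0.        , 500.98332932, 204.04307217],
       [  0.        ,   0.        ,   1.        ]]), 'k1': -0.007248658782527256, 'R': array([[ 0.81600742,  0.5776212 , -0.02203723],
       [ 0.35146445, -0.52606063, -0.77442427],
       [-0.45891679,  0.62419065, -0.6322827 ]]), 't': array([-534.31144589,  -94.49610403, 1464.77443844])}
side {'intrinsics': array([[491.5255495 ,   0.        , 324.7095737 ],
       [  0.        , 491.5255495 , 198.36064663],
       [  0.        ,   0.        ,   1.        ]]), 'k1': -0.008540722987739151, 'R': array([[-0.93506086, -0.35392231, -0.02000453],
       [-0.18481039,  0.53486938, -0.82447551],
       [ 0.30250008, -0.76723774, -0.56554394]]), 't': array([ 617.63077069,  169.02020495, 1026.93213631])}
```

View pics/1.png

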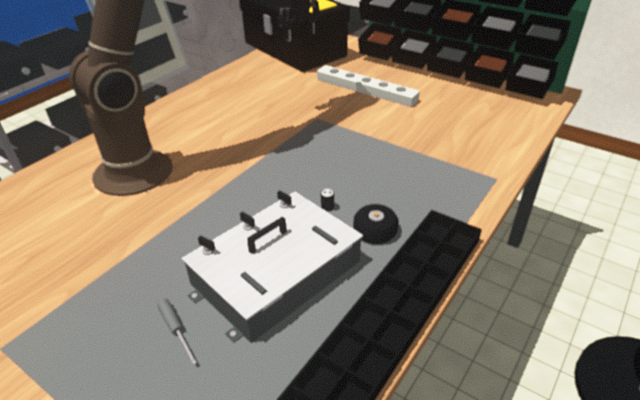

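View pics/2.png

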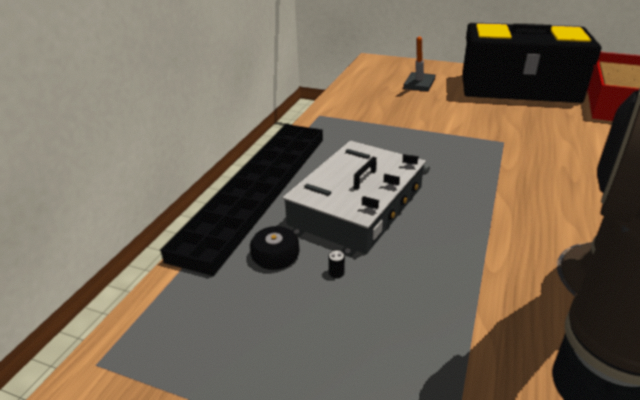

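The scene picture shows the white lid with corners near (183,258), (297,193), (362,238), (247,318). The knobs are at (206,243), (247,219), (285,199) and the handle is around (268,235). The capacitor and transformer are at the far-right end, and the screwdriver is at (178,330). The side view agrees.

```bash
cat > h.py <<'E'
import numpy as np,cv2
from bench import ctrl,cams
from scipy.spatial.transform import Rotation as Ro
def cast(m,uv,z):
    uv=np.asarray(uv,float).reshape(-1,1,2)
    # drawn = ray*(1+k1 r^2): the OpenCV radial model
    n=cv2.undistortPoints(uv,m["intrinsics"],np.array([m["k1"],0,0,0,0]))[:,0]
    r=np.c_[n,np.ones(len(n))]@m["R"]; c=-m["R"].T@m["t"]
    return c+r*((z-c[2])/r[:,2])[:,None]
def proj(m,X):
    return cv2.projectPoints(np.asarray(X,float).reshape(-1,1,3),cv2.Rodrigues(m["R"])[0],m["t"],m["intrinsics"],np.array([m["k1"],0,0,0,0]))[0][:,0]
E
python3 - <<'E'
from h import *
v=np.load("v0.npz")
for n,k in(("scene","a"),("side","b")):
    I=v[k];m=cams.camera_model(n)
    mask=((I.min(2)>150)).astype(np.uint8)
    mask[:150]=0 if n=="scene" else mask[:150]
    if n=="side": mask[:, :280]=0;mask[:138]=0;mask[:,430:]=0;mask[240:]=0
    else: mask[:,:175]=0;mask[:,370:]=0;mask[325:]=0
    mask=cv2.morphologyEx(mask,cv2.MORPH_OPEN,np.ones((3,3)))
    c=max(cv2.findContours(mask,0,1)[0],key=cv2.contourArea)
    W=cast(m,c[:,0],84)[:,:2].astype(np.float32)
    r=cv2.minAreaRect(cv2.convexHull(W));print(n,r,cv2.boxPoints(r).round(0).tolist())
    if n=="scene": print(cast(m,[(206,243),(247,219),(285,199)],108).round(0).tolist(),cast(m,[(268,233)],120).round(0))
    else: print(cast(m,[(410,160),(391,180),(370,203)],108).round(0).tolist(),cast(m,[(366,168)],120).round(0))
E
```

```text
scene ((598.6114501953125, -75.215576171875), (331.8601989746094, 233.46238708496094), 79.21686553955078) [[453.0, -216.0], [682.0, -260.0], [744.0, 66.0], [515.0, 110.0]]
[[491.0, -168.0, 108.0], [512.0, -60.0, 108.0], [539.0, 44.0, 108.0]] [[590. -79. 120.]]
side ((600.1507568359375, -75.80160522460938), (324.3293151855469, 225.21926879882812), 79.04410552978516) [[459.0, -214.0], [680.0, -256.0], [742.0, 62.0], [520.0, 105.0]]
[[489.0, -161.0, 108.0], [511.0, -54.0, 108.0], [531.0, 53.0, 108.0]] [[577. -69. 120.]]
```

send_rows(steps="-4.2 -4.5 0 0 0;-4.2 -4.5 0 0 0;-4.2 -4.5 0 0 0;-4.2 -4.5 0 0 0;-4.2 -4.5 0 0 0;-4.2 -4.5 0 0 0;-4.2 -4.5 0 0 0;-4.2 -4.5 0 0 0;-4.2 -4.5 0 0 0;-4.2 -4.5 0 0 0;-4.2 -4.5 0 0 0;-4.2 -4.5 0 0 0", force=60)

```text
clock: 1.6
ee_pos: [510.4, -69.0, 239.9]
tool_rot: [-0.434, -3.111, 0.002]
contact_force: [1.1, 0.5, 0.7]
grip_width: 85.3
```

send_rows(steps="0 0 0 0.18 0;0 0 0 0.18 0;0 0 0 0.18 0;0 0 0 0.18 0;0 0 0 0.18 0;0 0 0 0.18 0;0 0 0 0.18 0;0 0 0 0.18 0;0 0 0 0.18 0;0 0 0 0.18 0;0 0 0 0.18 0;0 0 0 0.18 0")

```text
clock: 3.1
ee_pos: [508.3, -75.8, 236.6]
tool_rot: [2.987, 0.969, -0.013]
contact_force: [-0.5, 0.6, -0.2]
grip_width: 85.2
```

send_rows(steps="0 0 0 0.18 0;0 0 0 0.18 0;0 0 0 0.18 0;0 0 0 0.18 0")

```text
clock: 3.6
ee_pos: [507.3, -75.2, 235.8]
tool_rot: [3.132, -0.183, -0.014]
contact_force: [-0.6, 0.6, -0.3]
grip_width: 85.7
```

```bash
cat >> h.py <<'E'
def tool():
    s=ctrl.state();R=Ro.from_rotvec(s["tool_rot"]).as_matrix()
    return s,R
def go(X,ang=None):  # world target TCP, tool-x azimuth deg -> tool shift cm, turn
    s,R=tool();d=R.T@(np.array(X)-s["ee_pos"])/10
    az=np.degrees(np.arctan2(R[1,0],R[0,0]))
    print("clk %.2f"%s["clock"],"pos",s["ee_pos"].round(1),"az %.1f"%az,"q7 %.2f"%s["qpos"][6],"tilt",R[:,2].round(3),"w %.1f"%s["grip_width"],"F",s["contact_force"].round(1),"shift",d.round(2),"turn",None if ang is None else round(-np.radians((ang-az+180)%360-180),3))
E
python3 - <<'E'
from h import *
go([511,-58,241],-10.9)
m=cams.camera_model("wrist");I,d=cams.capture("wrist");cv2.imwrite("pics/3.png",I[:,:,::-1]);np.savez("w0.npz",I=I,d=d)
K=[[532,49.5,118],[511,-58.5,118],[490,-166.5,118],[580,-72,126]]
print(proj(m,K).round(0).tolist())
E
```

```text
clk 3.60 pos [507.3 -75.2 235.8] az -6.7 q7 -1.20 tilt [-0.009 -0.004 -1.   ] w 85.7 F [-0.6  0.6 -0.3] shift [ 0.17 -1.75 -0.53] turn 0.073
[[149.0, 181.0], [295.0, 191.0], [438.0, 201.0], [300.0, 95.0]]
```

View pics/3.png

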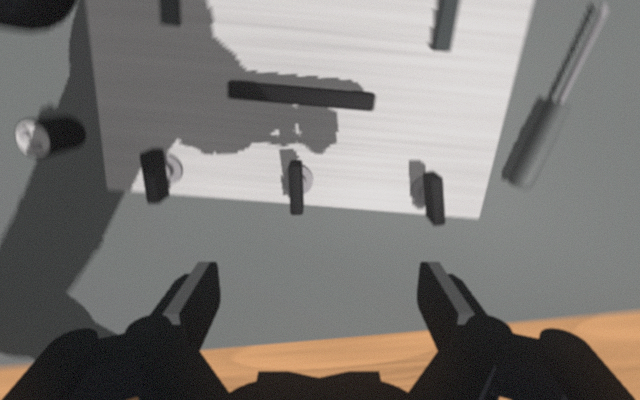

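The wrist view shows the wing tops at about (154,175), (296,187) and (434,198), all roughly front to back and close to the predictions. The handle is at (300,95). I'll get the wing axes from depth.

```bash
cat >> h.py <<'E'
def cloud(m,d):
    v,u=np.nonzero(d>0);n=cv2.undistortPoints(np.c_[u,v].astype(float).reshape(-1,1,2),m["intrinsics"],np.array([m["k1"],0,0,0,0]))[:,0]
    return (np.c_[n,np.ones(len(n))]*d[v,u][:,None]-m["t"])@m["R"]
def wings(P,K):
    for k in K:
        q=P[(np.hypot(P[:,0]-k[0],P[:,1]-k[1])<30)&(P[:,2]>111)&(P[:,2]<125)][:,:2].astype(np.float32)
        if len(q)<20: print(k,"few",len(q));continue
        r=cv2.minAreaRect(q);b=cv2.boxPoints(r);e=b[1]-b[0];f=b[2]-b[1];g=e if np.hypot(*e)>np.hypot(*f) else f
        print(k,len(q),"ctr",np.round(r[0],1),"size",np.round(r[1],1),"az %.1f"%((np.degrees(np.arctan2(g[1],g[0]))+90)%180-90))
E
python3 - <<'E'
from h import *
v=np.load("w0.npz");m=cams.camera_model("wrist")
P=cloud(m,v["d"])
wings(P,[[532,49.5],[511,-58.5],[490,-166.5]])
h=P[(P[:,2]>120)&(P[:,2]<132)&(np.hypot(P[:,0]-580,P[:,1]+72)<60)]
r=cv2.minAreaRect(h[:,:2].astype(np.float32));print(r,h[:,2].mean())
go([511,-58,150])
E
```

```text
[532, 49.5] 845 ctr [532.7  49. ] size [10.7 39.7] az -7.7
[511, -58.5] 686 ctr [511.  -58.5] size [10.1 39.7] az -5.2
[490, -166.5] 747 ctr [ 489.5 -166. ] size [40.  10.6] az 2.7
((577.21923828125, -68.89768981933594), (79.70237731933594, 80.63091278076172), 36.895538330078125) 125.99447502546518
clk 3.65 pos [507.3 -75.  235.6] az -7.2 q7 -1.21 tilt [-0.01  -0.004 -1.   ] w 85.3 F [ 0.8  0.8 -0.2] shift [ 0.24 -1.77  8.55] turn None
```

send_rows(steps="0.12 -0.9 4 -0.035 0;0.12 -0.9 4 0 0;0 0 2 0 0;0 0 0 0 0")

```text
clock: 4.15
ee_pos: [510.8, -56.4, 132.4]
tool_rot: [3.135, -0.12, -0.016]
contact_force: [-0.5, -0.5, 1.4]
grip_width: 85.6
```

Run:
```python
from h import *
go([511,-58.5,103],-5.2)
```

```text
clk 4.15 pos [510.8 -56.4 132.4] az -4.4 q7 -1.08 tilt [-0.01  -0.004 -1.   ] w 85.6 F [-0.5 -0.5  1.4] shift [0.06 0.19 2.94] turn 0.014
```

send_rows(steps="0 0.2 2 0 0;0 0 0.9 0.014 0;0 0 0 0 0.6;0 0 0 0 1;0 0 0 0 1;0 0 0 0 1;0 0 0 0 1", force=60)

```text
clock: 5.03
ee_pos: [512.0, -58.6, 104.3]
tool_rot: [3.135, -0.139, -0.01]
contact_force: [-0.4, 1.2, -1.3]
grip_width: 8.7
```

Run:
```python
from h import *
go([511,-58.5,103],69.3)
print(ctrl.state()["moment"])
```

```text
clk 5.03 pos [512.  -58.6 104.3] az -5.1 q7 -1.04 tilt [-0.006 -0.003 -1.   ] w 8.7 F [-0.4  1.2 -1.3] shift [-0.1  -0.    0.13] turn -1.298
[0.14126182 0.00991012 0.05385521]
```

send_rows(steps="0 0 0 -0.18 1;0 0 0 -0.18 1;0 0 0 -0.18 1;0 0 0 -0.18 1;0 0 0 -0.18 1;0 0 0 -0.18 1;0 0 0 -0.1 1")

```text
clock: 5.9
ee_pos: [511.5, -57.8, 104.3]
tool_rot: [-2.652, -1.681, 0.011]
contact_force: [-1.0, 1.0, -2.1]
grip_width: 8.9
```

Run:
```python
from h import *
go([511,-58.5,103],69.3)
print(ctrl.state()["moment"])
```

```text
clk 5.90 pos [511.5 -57.8 104.3] az 64.7 q7 -0.07 tilt [-0.007 -0.003 -1.   ] w 8.9 F [-1.   1.  -2.1] shift [-0.08 -0.02  0.13] turn -0.08
[ 0.04308708 -0.13207874 -0.08942218]
```

send_rows(steps="0 0 0 -0.07 1;0 0 0 -0.05 1;0 0 0 -0.03 1")

```text
clock: 6.28
ee_pos: [511.5, -57.7, 104.3]
tool_rot: [-2.515, -1.879, 0.01]
contact_force: [0.2, 1.3, -0.3]
grip_width: 8.5
```

Run:
```python
from h import *
go([511,-58.5,103],69.3)
print(ctrl.state()["moment"])
```

```text
clk 6.28 pos [511.5 -57.7 104.3] az 73.5 q7 0.06 tilt [-0.006 -0.002 -1.   ] w 8.5 F [ 0.2  1.3 -0.3] shift [-0.09 -0.02  0.13] turn 0.073
[ 0.2538786  -0.05023042 -1.03433932]
```

send_rows(steps="0 0 0 0.05 0.7;0 0 0 0 0.6;0 0 0 0 0.6;0 0 -3 0 0.6;0 0 -3 0.18 0.6;0 0 0 0.18 0.3;0 0 0 0.18 0;0 0 0 0.18 0;0 0 0 0.18 0;0 0 0 0.18 0;0 0 0 0.18 0;0 0 0 0 0")

```text
clock: 7.78
ee_pos: [511.9, -58.3, 166.8]
tool_rot: [3.137, -0.087, -0.008]
contact_force: [0.4, -0.3, -0.4]
grip_width: 85.2
```

Run:
```python
from h import *
go([532.7,49,103],-7.7)
```

```text
clk 7.78 pos [511.9 -58.3 166.8] az -3.2 q7 -1.14 tilt [-0.005 -0.004 -1.   ] w 85.2 F [ 0.4 -0.3 -0.4] shift [  1.51 -10.85   6.34] turn 0.079
```

send_rows(steps="0.5 -3.6 0 0.04 0;0.5 -3.6 0 0.04 0;0.5 -3.6 0 0 0;0 0 2 0 0;0 0 0 0 0")

```text
clock: 8.4
ee_pos: [537.3, 49.8, 145.8]
tool_rot: [3.132, -0.181, -0.007]
contact_force: [0.3, 0.2, -0.4]
grip_width: 85.4
```

Run:
```python
from h import *
go([532.7,49,103],-7.7)
```

```text
clk 8.40 pos [537.3  49.8 145.8] az -6.6 q7 -1.35 tilt [-0.005 -0.004 -1.   ] w 85.4 F [ 0.3  0.2 -0.4] shift [-0.43  0.11  4.28] turn 0.019
```

send_rows(steps="-0.4 0.1 2.2 0.02 0;0 0 2 0 0;0 0 0 0 0.6;0 0 0 0 1;0 0 0 0 1;0 0 0 0 1;0 0 0 0 1")

```text
clock: 9.28
ee_pos: [534.9, 49.1, 105.3]
tool_rot: [-3.133, 0.208, 0.002]
contact_force: [1.1, -1.6, -4.5]
grip_width: 8.8
```

send_rows(steps="0 0 0 -0.18 1;0 0 0 -0.18 1;0 0 0 -0.18 1;0 0 0 -0.18 1;0 0 0 -0.18 1;0 0 0 -0.18 1;0 0 0 -0.15 1")

```text
clock: 10.15
ee_pos: [533.2, 52.2, 105.2]
tool_rot: [-2.641, -1.693, 0.002]
contact_force: [-1.0, 2.3, -2.7]
grip_width: 8.6
```

Run:
```python
from h import *
go([532.7,49,103],69.3)
print(ctrl.state()["moment"])
```

```text
clk 10.15 pos [533.2  52.2 105.2] az 65.3 q7 -0.28 tilt [-0.004  0.003 -1.   ] w 8.6 F [-1.   2.3 -2.7] shift [-0.31  0.09  0.22] turn -0.07
[ 0.27944234  0.15368535 -0.06401009]
```

send_rows(steps="0 0 0 -0.07 1;0 0 0 -0.05 1;0 0 0 -0.03 1")

```text
clock: 10.52
ee_pos: [532.8, 52.2, 105.3]
tool_rot: [-2.503, -1.889, 0.001]
contact_force: [0.4, 2.1, -2.5]
grip_width: 9.0
```

Run:
```python
from h import *
go([532.7,49,103],69.3)
print(ctrl.state()["moment"])
```

```text
clk 10.53 pos [532.8  52.2 105.3] az 74.1 q7 -0.16 tilt [-0.004  0.004 -1.   ] w 9.0 F [ 0.4  2.1 -2.5] shift [-0.31  0.08  0.23] turn 0.084
[ 0.42119661  0.00251898 -1.10159178]
```

At the stop. Release, lift, and rotate to the right knob's wing azimuth of 2.7°.

send_rows(steps="0 0 0 0.05 0.7;0 0 0 0 0.6;0 0 0 0 0.6;0 0 -3 0 0.6;0 0 -3 0.18 0.6;0 0 0 0.18 0.3;0 0 0 0.18 0;0 0 0 0.18 0;0 0 0 0.18 0;0 0 0 0.18 0;0 0 0 0 0")

```text
clock: 11.9
ee_pos: [533.9, 50.1, 168.8]
tool_rot: [-3.132, -0.219, 0.001]
contact_force: [-0.5, -0.3, 0.8]
grip_width: 85.4
```

Run:
```python
from h import *
go([489.5,-166,145],2.7)
```

```text
clk 11.90 pos [533.9  50.1 168.8] az 8.0 q7 -1.20 tilt [-0.001  0.002 -1.   ] w 85.4 F [-0.5 -0.3  0.8] shift [-7.4  20.79  2.35] turn 0.092
```

send_rows(steps="-1.5 4.2 0 0 0;-1.5 4.2 0 0 0;-1.5 4.2 0 0 0;-1.5 4.1 0 0 0;-1.4 4.1 0 0 0;0 0 2 0.09 0;0 0 0 0 0")

```text
clock: 12.78
ee_pos: [491.9, -173.2, 149.4]
tool_rot: [3.138, 0.138, 0.003]
contact_force: [-0.3, 0.4, -0.4]
grip_width: 85.4
```

Run:
```python
from h import *
go([489.5,-166,103],2.7)
```

```text
clk 12.78 pos [ 491.9 -173.2  149.4] az 5.0 q7 -0.79 tilt [ 0.002 -0.    -1.   ] w 85.4 F [-0.3  0.4 -0.4] shift [-0.19 -0.74  4.63] turn 0.041
```

send_rows(steps="-0.2 -0.7 2.4 0.04 0;0 0 2.1 0 0;0 0 0 0 0.6;0 0 0 0 1;0 0 0 0 1;0 0 0 0 1;0 0 0 0 1")

```text
clock: 13.65
ee_pos: [492.7, -166.3, 108.4]
tool_rot: [3.138, 0.107, 0.013]
contact_force: [-0.3, -3.4, -4.0]
grip_width: 8.5
```

send_rows(steps="0 0 0 -0.18 1;0 0 0 -0.18 1;0 0 0 -0.18 1;0 0 0 -0.18 1;0 0 0 -0.18 1;0 0 0 -0.18 1")

```text
clock: 14.4
ee_pos: [491.2, -164.3, 108.3]
tool_rot: [2.608, 1.75, 0.008]
contact_force: [-1.0, -0.6, -1.0]
grip_width: 8.7
```

Run:
```python
from h import *
go([489.5,-166,103],69.3)
print(ctrl.state()["moment"])
```

```text
clk 14.40 pos [ 491.2 -164.3  108.3] az 67.7 q7 0.14 tilt [ 0.005  0.002 -1.   ] w 8.7 F [-1.  -0.6 -1. ] shift [-0.22 -0.09  0.53] turn -0.027
[ 0.04962841  0.22052527 -0.04269926]
```

send_rows(steps="0 0 0 -0.06 1;0 0 0 -0.05 1;0 0 0 -0.03 1")

```text
clock: 14.78
ee_pos: [491.0, -164.4, 108.4]
tool_rot: [2.48, 1.927, 0.011]
contact_force: [1.9, 1.4, -1.7]
grip_width: 8.6
```

Run:
```python
from h import *
go([489.5,-166,103],69.3)
print(ctrl.state()["moment"])
```

```text
clk 14.78 pos [ 491.  -164.4  108.4] az 75.7 q7 0.26 tilt [ 0.006  0.004 -1.   ] w 8.6 F [ 1.9  1.4 -1.7] shift [-0.19 -0.11  0.54] turn 0.112
[ 0.19157425 -0.10295547 -1.77672579]
```

send_rows(steps="0 0 0 0.05 0.7;0 0 0 0 0.6;0 0 0 0 0.6;0 0 -3 0 0.6;0 0 -4 0 0.6;0 0 -4 -0.05 0.3;2 2.3 0 -0.05 0;2 2.3 0 0 0;2 2.3 0 0 0;0 0 0 0 0")

```text
clock: 16.02
ee_pos: [572.2, -118.3, 223.4]
tool_rot: [2.415, 2.007, 0.01]
contact_force: [-0.1, -1.1, 0.0]
grip_width: 85.2
```

Run:
```python
from h import *
go([579.9,-71.7,200],79.1)
m=cams.camera_model("wrist");I,d=cams.capture("wrist");cv2.imwrite("pics/4.png",I[:,:,::-1])
P=cloud(m,d);wings(P,[[532,49.5],[511,-58.5],[490,-166.5]])
h=P[(P[:,2]>122)&(P[:,2]<131)&(np.hypot(P[:,0]-580,P[:,1]+72)<65)]
print(len(h),cv2.minAreaRect(h[:,:2].astype(np.float32)),np.median(h,0))
```

```text
clk 16.02 pos [ 572.2 -118.3  223.4] az 79.5 q7 0.14 tilt [ 0.006  0.003 -1.   ] w 85.2 F [-0.1 -1.1  0. ] shift [ 4.71 -0.1   2.35] turn 0.006
[532, 49.5] few 0
[511, -58.5] 961 ctr [511.3 -58.7] size [40.2 10.5] az 69.9
[490, -166.5] 647 ctr [ 490.7 -166.2] size [40.4 10.3] az 69.4
2673 ((579.9122314453125, -71.8319091796875), (99.07771301269531, 12.015254974365234), 79.16336059570312) [580.84301834 -67.07858498 126.35568865]
```

View pics/4.png

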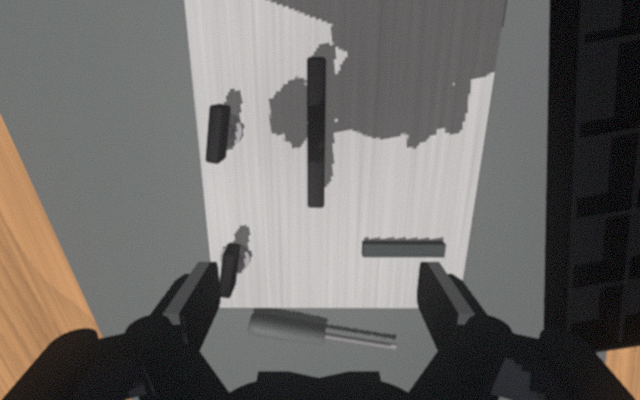

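All three knob checks will be complete once the left one is seen. Mid is at 69.9° and right at 69.4°, which is about 1.40 rad each. The handle is at (579.9, -71.8). Next is to move above it with the jaws half open.

send_rows(steps="2.4 -0.05 0 0 0.45;2.3 -0.05 0 0 0.45;0 0 3 0 0.45;0 0 2 0 0.45;0 0 0 0 0.45")

```text
clock: 16.7
ee_pos: [575.2, -76.3, 173.0]
tool_rot: [2.419, 2.002, 0.005]
contact_force: [-0.3, -0.2, 0.5]
grip_width: 47.1
```

Run:
```python
from h import *
go([579.9,-71.8,113],79.2)
m=cams.camera_model("wrist");I,d=cams.capture("wrist");wings(cloud(m,d),[[532,49.5],[511,-58.5]])
m=cams.camera_model("side");I,d=cams.capture("side");wings(cloud(m,d),[[532,49.5],[490,-166.5]])
```

```text
clk 16.70 pos [575.2 -76.3 173. ] az 79.2 q7 0.08 tilt [ 0.003  0.001 -1.   ] w 47.1 F [-0.3 -0.2  0.5] shift [0.52 0.36 6.  ] turn 0.0
[532, 49.5] 1273 ctr [529.7  42.7] size [25.7 10.5] az 69.3
[511, -58.5] 1256 ctr [511.4 -58.4] size [40.3 10.4] az 69.3
[532, 49.5] 77 ctr [533.2  52.5] size [41.8 11. ] az 67.1
[490, -166.5] 52 ctr [ 491.6 -164.6] size [39.9 12.2] az 64.4
```

send_rows(steps="0.5 0.35 2 0 0.45;0 0 2 0 0.45;0 0 1.8 0 0.45;0 0 0 0 0.45")

```text
clock: 17.3
ee_pos: [582.7, -72.1, 115.0]
tool_rot: [2.417, 1.999, 0.013]
contact_force: [-0.2, -1.0, 0.3]
grip_width: 47.0
```

Run:
```python
from h import *
go([579.9,-71.8,112],79.2)
```

```text
clk 17.30 pos [582.7 -72.1 115. ] az 79.2 q7 0.11 tilt [ 0.009  0.001 -1.   ] w 47.0 F [-0.2 -1.   0.3] shift [-0.03 -0.28  0.3 ] turn 0.0
```

send_rows(steps="0 -0.28 0.3 0 0.6;0 0 0 0 0.8;0 0 0 0 1;0 0 0 0 1;0 0 0 0 1", force=50)

```text
clock: 17.92
ee_pos: [580.0, -71.7, 112.8]
tool_rot: [2.416, 1.998, 0.014]
contact_force: [0.7, -0.4, -3.1]
grip_width: 11.1
```

Run:
```python
from h import *
go([579.9,-71.8,112],79.2)
```

```text
clk 17.93 pos [580.  -71.7 112.8] az 79.2 q7 0.12 tilt [ 0.01   0.001 -1.   ] w 11.1 F [ 0.7 -0.4 -3.1] shift [-0.01 -0.01  0.08] turn -0.0
```

Gripped. Now pull gently.

send_rows(steps="0 0.05 -0.2 0 1;0 0.05 -0.2 0 1;0 0.05 -0.2 0 1;0 0.05 -0.2 0 1")

```text
clock: 18.42
ee_pos: [580.5, -71.8, 114.9]
tool_rot: [2.417, 2.0, 0.005]
contact_force: [7.1, -1.3, -24.3]
grip_width: 11.2
```

send_rows(steps="0 0.06 -0.25 0 1;0 0.06 -0.25 0 1;0 0.06 -0.25 0 1;0 0.06 -0.25 0 1")

```text
clock: 18.92
ee_pos: [580.5, -71.9, 115.0]
tool_rot: [2.418, 2.002, -0.01]
contact_force: [7.8, -1.6, -27.1]
grip_width: 11.0
```

send_rows(steps="0 0.1 -0.35 0 1;0 0.1 -0.35 0 1;0 0.1 -0.4 0 1;0 0.1 -0.4 0 1")

```text
clock: 19.42
ee_pos: [580.9, -72.1, 116.6]
tool_rot: [-2.419, -2.003, 0.03]
contact_force: [8.4, -2.8, -30.7]
grip_width: 10.9
```

send_rows(steps="0 0.1 -0.45 0 1;0 0.1 -0.45 0 1;0 0.1 -0.45 0 1;0 0.1 -0.45 0 1")

```text
clock: 19.92
ee_pos: [585.6, -72.9, 128.7]
tool_rot: [-2.42, -2.003, 0.038]
contact_force: [8.4, -1.8, -16.3]
grip_width: 11.2
```

Run:
```python
from h import *
go([579.9,-71.8,112],79.2);print(ctrl.state()["moment"])
I,d=cams.capture("side");m=cams.camera_model("side");P=cloud(m,d)
# lid plane slope: lid-top points, in housing axes
C=np.array([599.5,-75.5]);t=np.radians(-10.9);x=(P[:,:2]-C)@[np.cos(t),np.sin(t)];y=(P[:,:2]-C)@[-np.sin(t),np.cos(t)]
s=(abs(x)<105)&(abs(y)<150)&(P[:,2]>75)&(P[:,2]<115)
for _ in range(4):
    c=np.polyfit(x[s],P[s,2],1);s&=abs(P[:,2]-np.polyval(c,x))<5
print("lid slope",-c[0],c[1],s.sum())
```

```text
clk 19.93 pos [585.6 -72.9 128.7] az 79.2 q7 0.09 tilt [-0.019 -0.015 -1.   ] w 11.2 F [  8.4  -1.8 -16.3] shift [ 0.03 -0.56  1.68] turn 0.0
[-0.04493415 -1.0100746  -0.01969182]
lid slope 0.12202241314582411 97.95114894926121 3820
```

send_rows(steps="0 0.15 -0.4 0 1;0 0.05 -0.2 0 1;0 0 0 0 1;0 0 0 0 1;0 0 0 0 1;0 0 0 0 1")

```text
clock: 20.72
ee_pos: [585.6, -72.9, 128.7]
tool_rot: [-2.417, -2.0, 0.05]
contact_force: [4.7, -2.1, -14.3]
grip_width: 10.8
```

```bash
cat > lid.py <<'E'
from h import *
go([579.9,-71.8,112],79.2)
I,d=cams.capture("side");m=cams.camera_model("side");P=cloud(m,d);wings(cloud(m,d)-[0,0,25],[[536,49],[515,-59],[494,-166]])
C=np.array([599.5,-75.5]);t=np.radians(-10.9);x=(P[:,:2]-C)@[np.cos(t),np.sin(t)];y=(P[:,:2]-C)@[-np.sin(t),np.cos(t)]
s=(abs(x)<105)&(abs(y)<150)&(P[:,2]>75)&(P[:,2]<118)
for _ in range(4):
    c=np.polyfit(x[s],P[s,2],1);s&=abs(P[:,2]-np.polyval(c,x))<5
print("lid slope",-c[0],c[1],s.sum())
cv2.imwrite("pics/5.png",cv2.resize(I[100:280,240:480,::-1],None,fx=3,fy=3))
E
python3 lid.py
```

```text
clk 20.73 pos [585.6 -72.9 128.7] az 79.2 q7 0.08 tilt [-0.027 -0.017 -0.999] w 10.8 F [  4.7  -2.1 -14.3] shift [ 0.04 -0.54  1.68] turn 0.0
[536, 49] 77 ctr [538.4  49.8] size [42.  12.5] az 70.6
[515, -59] 59 ctr [517.9 -58.9] size [41.3 13.8] az 71.4
[494, -166] 49 ctr [ 496.7 -165.4] size [42.9 12.6] az 69.9
lid slope 0.12200664740724511 97.99189589472891 3829
```

View pics/5.png

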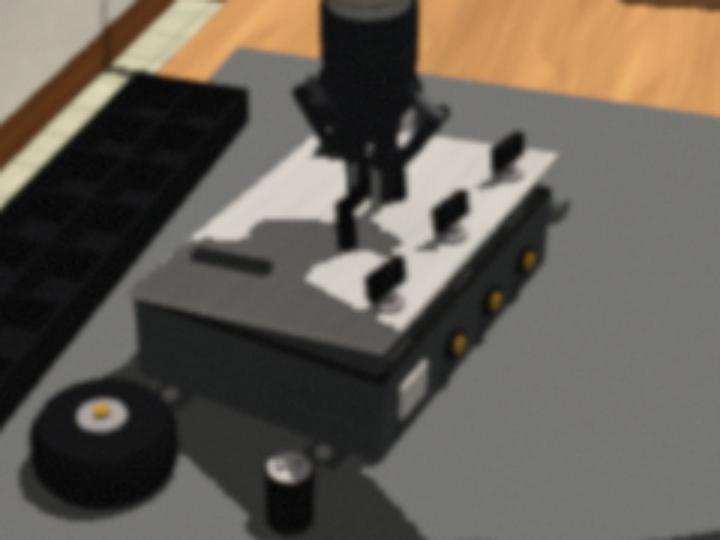

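The picture shows the lid ajar with its dark front gap visible. The fingers are on the handle at about (370,190), and the three wings are turned crosswise. The transformer and capacitor haven't moved. I'll nudge the lid a few mm closer to 35 mm.

send_rows(steps="0 0.1 -0.4 0 1;0 0.1 -0.4 0 1;0 0.1 -0.3 0 1")

```text
clock: 21.15
ee_pos: [591.0, -73.9, 139.8]
tool_rot: [-2.42, -2.002, 0.046]
contact_force: [7.8, -2.6, -19.8]
grip_width: 10.9
```

```bash
python3 lid.py; python3 lid.py
```

```text
clk 21.15 pos [591.  -73.9 139.8] az 79.2 q7 0.08 tilt [-0.023 -0.019 -1.   ] w 10.9 F [  7.8  -2.6 -19.8] shift [ 0.06 -1.08  2.8 ] turn 0.0
[536, 49] 79 ctr [539.   50.5] size [41.3 10.8] az 57.0
[515, -59] 65 ctr [517.9 -57. ] size [42.6 10.3] az 60.9
[494, -166] 56 ctr [ 497.6 -165.1] size [41.4  9.4] az 60.2
lid slope 0.20252918129242958 107.75072604930733 1984
clk 21.20 pos [591.2 -74.  140.1] az 79.2 q7 0.08 tilt [-0.022 -0.019 -1.   ] w 11.0 F [  8.1  -2.2 -18.5] shift [ 0.06 -1.1   2.83] turn 0.0
[536, 49] 71 ctr [538.5  50.5] size [40.8 11.4] az 57.3
[515, -59] 65 ctr [518.2 -55.6] size [39.8 10.6] az 56.1
[494, -166] 54 ctr [ 497.3 -165.3] size [41.3  9.7] az 57.4
lid slope 0.20585497287222618 108.03043999530215 2052
```

send_rows(steps="0 -0.1 0.3 0 1;0 -0.05 0.1 0 1;0 0 0 0 1;0 0 0 0 1;0 0 0 0 1")

```text
clock: 21.88
ee_pos: [588.9, -73.5, 135.6]
tool_rot: [-2.419, -2.002, 0.047]
contact_force: [3.9, -1.5, -13.7]
grip_width: 11.0
```

```bash
python3 lid.py
```

```text
clk 21.88 pos [588.9 -73.5 135.6] az 79.2 q7 0.08 tilt [-0.024 -0.018 -1.   ] w 11.0 F [  3.9  -1.5 -13.7] shift [ 0.06 -0.87  2.38] turn 0.0
[536, 49] 83 ctr [538.   50.8] size [40.4 12.5] az 54.1
[515, -59] 77 ctr [519.9 -58.1] size [43.5 13.8] az 66.6
[494, -166] 70 ctr [ 499.3 -166. ] size [41.7 13.2] az 71.6
lid slope 0.1726983959305709 103.93953586615618 2994
```

Run:
```python
from h import *
go([579.9,-71.8,112],79.2);print(abs(ctrl.state()["joint_vel"]).max())
C=np.array([599.5,-75.5]);t=np.radians(-10.9);X=np.array([np.cos(t),np.sin(t),0]);Y=np.array([-np.sin(t),np.cos(t),0])
H=np.r_[C,78]+110*X
for n in("side","scene"):
    P=cloud(cams.camera_model(n),cams.capture(n)[1])
    wings((P-H)@Ro.from_rotvec(-.173*Y).as_matrix()+H if 0 else Ro.from_rotvec(-.173*Y).apply(P-H)+H,[[532,49.5],[511,-58.5],[490,-166.5]])
```

```text
clk 21.93 pos [588.8 -73.5 135.6] az 79.2 q7 0.08 tilt [-0.024 -0.018 -1.   ] w 11.3 F [  3.3  -0.5 -14.1] shift [ 0.05 -0.86  2.38] turn 0.0
0.0027916987040095564
[532, 49.5] 79 ctr [532.7  50.8] size [42.6 12.1] az 68.8
[511, -58.5] 65 ctr [512.5 -57.3] size [41.8 13.4] az 69.9
[490, -166.5] 57 ctr [ 491.5 -165. ] size [41.2 12.6] az 67.4
[532, 49.5] 54 ctr [533.7  51.8] size [33.4 10.6] az 70.2
[511, -58.5] 60 ctr [509.3 -65.1] size [27.4 13.5] az 68.9
[490, -166.5] 98 ctr [ 491.  -168.7] size [39.7 12.1] az 71.0
```

```bash
python3 -c "
from bench import ctrl
print(ctrl.job_done())"
```

```text
the job is handed in; nothing more can be done
None
```

I turned all three knobs counter-clockwise to their end stops, then lifted the lid by its handle until the gasket let go. I handed the job in at about 22 s, with the lid still held; no verdict was reported.

- **Knobs:** the wrist torque rose clearly at each stop (1.0 to 1.8 N m). Wrist-camera depth taken before the pull put the wings about 80° round, roughly 1.40 rad. For the left knob only part of the wing was in view. The final check from the two outside cameras gave about 1.37 to 1.43 rad, against the 1.25 needed.
- **Lid:** about 0.173 rad open, front edge about 38 mm up. The arm was still, with joint speeds under 0.003 rad/s. The jaws were closed on the bar at 11 mm with the 50 N grip setting, and about 14 N showed at the wrist.
- **Slips on the way:** the first pulls were too small and the gasket held. A later nudge took the lid to about 0.206 rad, which is inside the limit, and I brought it back down.
- **Disagreeing checks:** some wing angles read with the lid raised came out low (54 to 67°). I put that down to not allowing for the lid's tilt. Once corrected for tilt, they agreed with the figures above.
- **Loose items:** the transformer and capacitor looked undisturbed in the last side picture. The screwdriver was out of that view, but the arm never went near it at bench height.

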